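# Shut the eyelet tin and push its drawer home

## Robot

A 6-joint arm with a two-finger parallel gripper is mounted at the origin on a cart in front of the work surface, level with it; the furniture and walls round the work are solid. World frame = base frame: x ahead of the robot, y to its left, z up, the work surface at z = 0. Lengths are in mm, angles in rad, forces in N, time in s.
With the tool pointing down it reaches from about 275 to 1000 mm from the base axis. Payload 8.4 kg.
Tool frame: the origin (TCP) lies on the centre line of the jaws, within the pads' length; the fingertips stand 17 mm ahead of it and the grasp point (between the pads) lies 2 mm behind it; z points along the fingers, y is the line along which they close (so a half turn about z gives the same grasp; the last joint's range is limited). The gripper opens to 85 mm and grips with 20 to 120 N. Pads are 22 mm wide; open, the fingers measure 114 mm over their backs; the gripper's body (76 mm by 85 mm) begins 54 mm behind the grasp point. The pads swing forward as they close: fully open they stand 13 mm farther back than shut.
Start: joints at [-1.249, 0.353, 1.633, -0, 1.155, -0.002], TCP at [198.856, -592.524, 248.281] pointing down, gripper open.
Joint ranges: [-2.63, 2.63], [-0.92, 2.1], [0.06, 2.66], [-1.3, 4.44], [0, 2.69], [-3.02, 3.02]. Speed limits (rad/s): [2.22, 2.22, 2.79, 3.14, 3.14, 3.14].

## Interface

Orientations are given as [roll, pitch, yaw] about the fixed x, y, z axes, in that order (R = Rz(yaw) Ry(pitch) Rx(roll)).
In Python, from rig import r, eyes gives the robot as it stands. The module is installed in compiled form; this text tells all that it offers.
- The arm moves only by the shell command python3 -m inch 'ROWS' [FORCE]. ROWS is JSON, a list of rows, each a list of 7 numbers: the shift along the tool's x, y, z in m, then the turn, a rotation vector about the tool's x, y, z in degrees, then the closure, from -1 (fully open) to 1 (shut). In form: [[x, y, z, rx, ry, rz, gripper], ...]. A call has 1 to 8 rows; each row shifts and turns the commanded pose from where the row before left it, along the tool's axes as they then stand; what a row does not reach is not made up. A row lasts 1/10 s, in which the tool goes at most 50 mm and 8.59 degrees, less where a joint would pass 70% of its speed; a pose out of reach is approached as far as the arm can. A call with a gripper value outside its range is refused whole. The fingers move at their own pace and stop on an object; FORCE is the grip in N (left out, the last holds). Time passes only in rows, so rows that do not move let the fingers close. It gives the time, the measured TCP pose, the force, the opening and the grip force at its end, in the units of the state.
- r.sense(): the state, without advancing time (a new reading comes with each control period).
- eyes.grab_frame(name): name is "scene" or "top" or "wrist"; returns a dict with "img" (384x512x3 uint8, blue, green, red), "fx", "fy", "cx", "cy" (pixels), "R" (3x3) and "t" (3): a world point X has camera coordinates R X + t; the wrist camera has in their place "hand_eye" (4x4, takes a point from camera to tool coordinates, whose origin is the TCP and whose axes are the flange's). Camera axes: x right, y down, z forward; pixel columns grow to the right and rows downward; lengths in mm; the calibration is good to about 2 mm. A picture is of the moment at which its call begins: read the wrist's pose just before it. There is no depth.
- r.sign_off(): hands the job in; it is judged then, once.
The state is a dict: "clock": time; "qpos": joint angles; "qvel": joint speeds; "joint_efforts": joint torques, N m; "eef_pos": TCP position; "tcp_rot": TCP orientation; "contact_force": force on the tool from outside, world axes, zero at the start; "wrist_torque": the same for the moment, N m; "opening": opening from 0.0 (shut) to 1.0 (fully open); "grasp_force": force on a finger pad.
Only numpy, scipy, OpenCV 4.12 (cv2) and the standard library are available. Lean on these libraries where they do the work, as an engineer would, in place of code of your own. Each camera call takes 0.05 s, during which the arm holds its last target. There are 200 camera calls.

## Task

The eyelets are done with for today. Pushing with the fingertips only, fold the lid of the eyelet tin down shut, and then push the drawer the tin stands in fully home into its cabinet (with its lid up the tin would catch on the cabinet). Nothing is to be lifted; leave the other drawer, with the punches still in use, pulled out as it is, and do not disturb the things lying around.

Things in the scene. Friction and masses are not known exactly. Their poses are not given: they have to be found in the camera images.
- tin: Flat green hinged tin, 91 x 123 x 30 mm, about 0.3 kg, full of small brass eyelets, loose on the floor of one of two pulled-out drawers (the floor is 30 mm above the bench). Origin: centre of its underside; z up; x points from its front lip (x = -45 mm) to the hinge side (x = +44 mm); y along the hinge. It stands lengthwise in the drawer with the hinge to the left.
- tin_hinge (a point): Middle of the lid's hinge line, in the tin's frame at [44, 0, 28] mm; the hinge line runs along the tin's y.
- tin_lip (a point): Middle of the free edge (front lip) of the tin's lid, 89 mm from the hinge line. The lid is a 124 mm wide, 2 mm thick sheet.
- tin_lid (a joint): Angle of the tin's lid: 0 shut, 1.6 to 1.9 rad at the start (standing up or leaning back), 1.92 at its stop. The hinge is light (under 1 N at the lip moves it) but has friction: the lid stays at whatever angle it is left and does not fall shut by itself, so it has to be pushed all the way down.
- eyelet_unit: The small wooden cabinet whose drawer holds the tin: 175 deep x 190 wide x 80 mm high, fixed on a 12 mm plywood base board with its twin beside it (200 mm between their middles). Origin: foot of the middle of its front face, on the base board; x points into the cabinet (its drawer pushes shut along +x), y left, z up. The twins look alike and either may stand on the left.
- eyelet_unit_drawer (a joint): How far the drawer with the tin is pulled out, m: 0 fully home, 0.144 to 0.156 at the start. It runs on slides with about 1.5 N friction and stays where it is left. Inside it is 150 wide and 155 mm long; its sides reach 34 mm above the cabinet's foot, lower than the shut lid's lip.
- eyelet_unit_front (a point): Point on the outside of that drawer's wooden front panel, on its middle line, 58 mm above the cabinet's foot; axes as the cabinet's. The panel is 186 wide, 14 thick, from 3 to 77 mm above the cabinet's foot; below 39 mm a 64 mm wide steel cup pull stands 14 mm out of it. Shut, the panel's back lies against the cabinet's front face.
- punch_unit_drawer (a joint): How far the other, like drawer is pulled out, m: 0.115 to 0.15 at the start; to be left so.
- punch_unit_front (a point): The same point on the front panel of the other drawer, which holds three steel drive punches.
- drive_punch_1: Steel drive punch, 17 x 104 mm, lying in the other drawer. Origin: centre of its underside.
- drive_punch_2: Thinner steel drive punch, 13 x 104 mm, lying in the other drawer.
- drive_punch_3: Thicker steel drive punch, 21 x 104 mm, lying in the other drawer.
- vamp_stack: Stack of cut leather parts, 91 x 130 x 13 mm, lying in front of the eyelet press, a bystander.
- wax_block: Block of wax, 34 x 62 x 24 mm, a bystander on the left of the bench.
- scissors: Scissors, 87 x 199 x 9 mm, lying at the front of the bench, a bystander.
- hammer: Hammer, 91 x 236 x 28 mm, lying on the left of the bench, a bystander.
- awl: Awl with a wooden handle, 33 x 146 x 34 mm, lying at the front left of the bench, a bystander.
- screwdriver: Screwdriver, 25 x 188 x 26 mm, lying on the right of the bench, a bystander.

How it is judged (in metres and radians):
On the way, in this order (a step that is already met when the one before it is completed fails the run):
1. the tin's lid is shut while its drawer is still pulled out (value of joint tin_lid below 0.05 rad and value of joint eyelet_unit_drawer above 0.12 m), for 0.2 s.
2. the drawer with the tin is fully home (value of joint eyelet_unit_drawer below 0.003 m), for 0.2 s.
At the end, for the whole second after the job is handed in: The drawer holding the tin is within 3 mm of fully home, the tin lies flat in it at rest with its lid shut (within 0.05 rad), and the drawer with the punches is still pulled out (at least 100 mm) (value of joint eyelet_unit_drawer below 0.003 m and value of joint tin_lid below 0.05 rad and x of tin in the frame of eyelet_unit_front between 0.03 and 0.15 m and y of tin in the frame of eyelet_unit_front between -0.05 and 0.05 m and angle between tin's own z axis and vertical below 0.1 rad and linear speed of tin below 0.02 m/s and value of joint punch_unit_drawer above 0.1 m); the robot touches nothing.
It fails at once if the tin is lifted or tipped (height (world z) of tin above 0.045 m or angle between tin's own z axis and vertical above 0.3 rad).
It fails at once if the tin or its cabinet is pushed with the arm or the gripper's body instead of the fingers (contact force between the arm and tin above 5 N or contact force between the arm and eyelet_unit above 5 N).
It fails at once if the other drawer is pushed in (value of joint punch_unit_drawer below 0.1 m).
It fails at once if a punch is lifted out of its drawer (height (world z) of any of drive_punch_1, drive_punch_2, drive_punch_3 above 0.06 m).
It fails at once if a bystander on the bench is knocked away (distance of any of vamp_stack, wax_block, scissors, hammer, awl, screwdriver from where it was at the start of the episode above 0.03 m).
It also fails if it takes over 48 s, if anything falls off the work surface, if the arm or the gripper's body presses on something with over 40 N, if the wrist force passes 120 N, or if a joint passes its speed limit or range.

## Working session

There is one attempt and no reset: what is moved stays moved. The work goes in short steps, Python scripts to look and compute and a shell command to move; the robot and the scene stay as the last step left them, time stands still between calls to the robot, and variables do not carry over. Pictures are saved under pics/ and viewed, at most 10 in all, crops included, and the job is handed in when it is done.

```bash
mkdir -p pics
python3 - <<'E'
from rig import r,eyes
import cv2,numpy as np
s=r.sense();print(s['clock'],s['eef_pos'],s['tcp_rot'],s['contact_force'])
for n in ['scene','top']:
    f=eyes.grab_frame(n);cv2.imwrite(f'pics/{n}0.png',f['img']);np.save(f'{n}.npy',f,allow_pickle=True)
    print(n,f['fx'],f['cx'],f['cy'],np.round(-f['R'].T@f['t']),np.round(f['R'],3).tolist())
E
```

```text
0.0 [ 198.69480206 -592.08707901  247.55698721] [-3.14019285e+00  5.91617267e-06  3.23787926e-01] [-0.4061067  -0.1718721  -0.47648455]
scene 368.28191927608526 249.32266398124605 192.79079015119146 [-395.  861.  902.] [[-0.594, -0.805, 0.011], [-0.489, 0.35, -0.799], [0.639, -0.48, -0.601]]
top 469.24788914457974 253.04102522222067 190.0889799326637 [ 206.  185. 1445.] [[-0.011, -1.0, 0.006], [-0.982, 0.01, -0.189], [0.189, -0.008, -0.982]]
```

View pics/scene0.png

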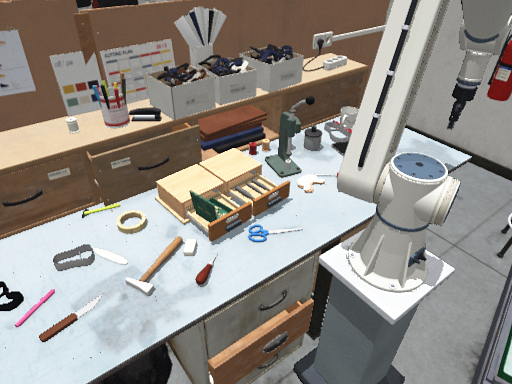

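View pics/top0.png

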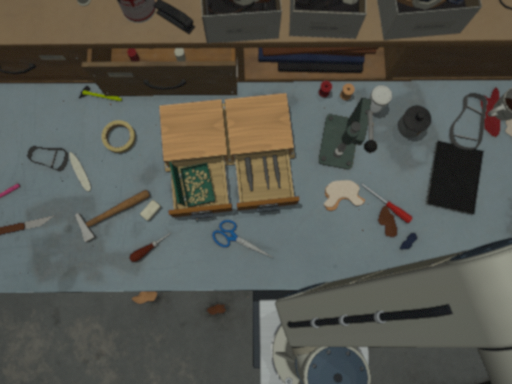

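The tin (green, lid up on its left) stands in the left drawer, top image about (195,185); the punches are in the right drawer at about (263,175). I'll enlarge both views.

Run:
```python
import cv2
a=cv2.imread('pics/top0.png')[85:225,150:310];b=cv2.imread('pics/scene0.png')[140:250,150:300]
cv2.imwrite('pics/topc.png',cv2.resize(a,(800,700))[100:,:] if 0 else cv2.resize(a,None,fx=4.2,fy=4.2,interpolation=cv2.INTER_CUBIC))
cv2.imwrite('pics/scenec.png',cv2.resize(b,None,fx=5,fy=5,interpolation=cv2.INTER_CUBIC))
```

```text
(no output)
```

View pics/topc.png

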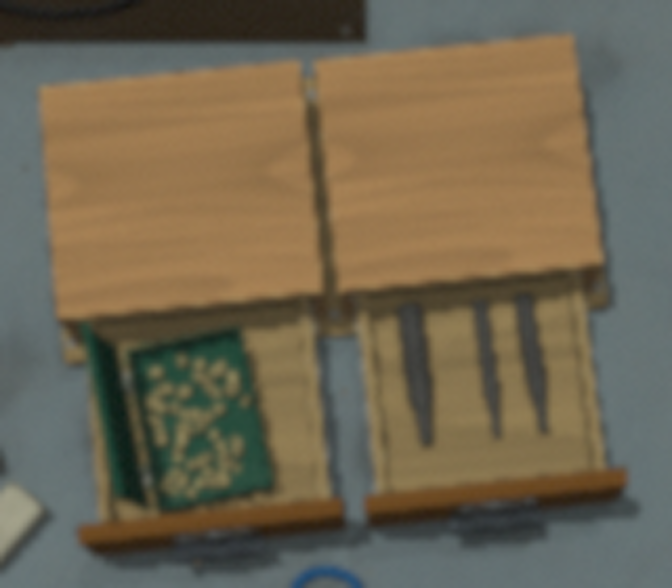

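View pics/scenec.png

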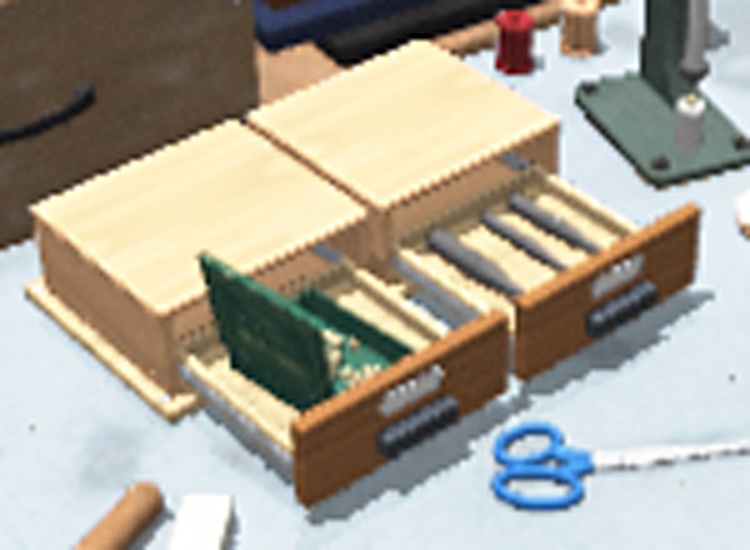

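```bash
cat > h.py <<'E'
import numpy as np
F={n:np.load(n+'.npy',allow_pickle=True).item() for n in ['scene','top']}
off={'top':(150,85,4.2),'scene':(150,140,5)}
def ray(n,u,v):
    f=F[n];x0,y0,k=off[n];u=(u+.5)/k-.5+x0;v=(v+.5)/k-.5+y0
    d=f['R'].T@np.array([(u-f['cx'])/f['fx'],(v-f['cy'])/f['fy'],1]);return -f['R'].T@f['t'],d
def P(n,u,v,z):
    c,d=ray(n,u,v);return (c+d*(z-c[2])/d[2]).round(1)
def T(a,b):
    c1,d1=ray('top',*a);c2,d2=ray('scene',*b)
    s=np.linalg.lstsq(np.c_[d1,-d2],c2-c1,rcond=None)[0]
    p,q=c1+s[0]*d1,c2+s[1]*d2;return ((p+q)/2).round(1),round(float(np.linalg.norm(p-q)),1)
E
python3 - <<'E'
from h import *
for k,u in dict(BL=(40,88),BR=(300,62),FL=(62,320),FR=(323,292),BL2=(313,60),BR2=(575,35),FR2=(601,264)).items(): print('top',k,P('top',*u,92))
for k,u in dict(BL=(32,210),FL=(165,312),FR=(370,213),FR2=(560,125)).items(): print('scene',k,P('scene',*u,92))
for k,u in dict(pL=(82,527),pR=(343,500),p2L=(367,497),p2R=(625,472)).items(): print('top',k,P('top',*u,89))
for k,u in dict(pLfront=(295,425),pRfront=(508,317),p2L=(518,297),p2R=(700,207)).items(): print('scene',k,P('scene',*u,89))
print('hinge',P('top',118,345,70),P('top',148,500,70),'right rim',P('top',240,330,70),P('top',272,490,70))
print('lip far',T((85,325),(200,255)),'near',T((110,500),(325,325)))
E
```

```text
top BL [730.2 456.8  92. ]
top BR [748.4 268.8  92. ]
top FL [557.  436.7  92. ]
top FR [575.6 252.2  92. ]
top BL2 [749.8 259.4  92. ]
top BR2 [767.3  68.6  92. ]
top FR2 [594.3  54.3  92. ]
scene BL [728.9 460.4  92. ]
scene FL [559.6 437.9  92. ]
scene FR [576.7 254.   92. ]
scene FR2 [590.7  60.1  92. ]
top pL [409.4 419.8  89. ]
top pR [426.5 238.6  89. ]
top p2L [428.5 221.9  89. ]
top p2R [444.3  41.4  89. ]
scene pLfront [407.1 424.1  89. ]
scene pRfront [416.9 242.2  89. ]
scene p2L [431.2 222.6  89. ]
scene p2R [439.8  41.2  89. ]
hinge [543.8 400.3  70. ] [431.1 377.   70. ] right rim [554.  312.9  70. ] [437.3 289.5  70. ]
lip far (array([541.6, 413.1, 141.7]), 3.4) near (array([418. , 390.9, 150.7]), 0.3)
```

Pixels give consistent geometry: cabinet yaw about 5.6°, tin in the left drawer, hinge middle about (487,389,58), and lip about (480,402,147), so the lid is at about 1.7 rad. The drawer is out about 150 mm. Next I'll bring shut fingers to the left of the lid with yaw at 5.6°.

```bash
python3 -m inch '[[0,0,0,0,0,6.5,1],[0,0,0,0,0,6.45,1],[0.016,-0.042,0,0,0,0,1],[0.016,-0.042,0,0,0,0,1],[0.016,-0.042,0,0,0,0,1],[0.016,-0.042,0,0,0,0,1],[0.016,-0.042,0,0,0,0,1],[0.016,-0.042,0,0,0,0,1]]' 20
python3 -m inch '[[0.016,-0.042,0,0,0,0,1],[0.016,-0.042,0,0,0,0,1],[0.016,-0.042,0,0,0,0,1],[0.016,-0.042,0,0,0,0,1],[0.016,-0.042,0,0,0,0,1],[0.016,-0.042,0,0,0,0,1],[0.016,-0.042,0,0,0,0,1],[0.016,-0.042,0,0,0,0,1]]'
```

```text
clock: 0.9
eef_pos: [269.7, -330.5, 248.1]
tcp_rot: [-3.141, 0.0, 0.097]
contact_force: [1.4, -0.5, 0.0]
opening: 0.0
grasp_force: 0.0
clock: 1.7
eef_pos: [364.3, 16.4, 248.4]
tcp_rot: [3.141, -0.001, 0.098]
contact_force: [0.5, -1.1, 0.3]
opening: -0.001
grasp_force: 0.0
```

```bash
python3 -m inch '[[0.016,-0.041,0,0,0,0,1],[0.016,-0.041,0,0,0,0,1],[0.016,-0.041,0,0,0,0,1],[0.016,-0.041,0,0,0,0,1],[0.016,-0.041,0,0,0,0,1],[0.016,-0.041,0,0,0,0,1],[0.016,-0.041,0,0,0,0,1],[0.016,-0.041,0,0,0,0,1]]'
python3 -m inch '[[0.014,-0.041,0,0,0,0,1],[0.014,-0.041,0,0,0,0,1],[0,0,0,0,0,0,1],[0,0,0,0,0,0,1]]'
python3 - <<'E'
from rig import r,eyes
import cv2,numpy as np
print(r.sense()['eef_pos'])
a=eyes.grab_frame('wrist');print(a['hand_eye'].round(3).tolist())
b=eyes.grab_frame('scene')['img'][90:250,150:310]
cv2.imwrite('pics/w1.png',np.hstack([cv2.resize(a['img'],(533,400)),cv2.resize(b,(266,266)) if 0 else cv2.copyMakeBorder(cv2.resize(b,(266,266)),0,134,0,0,0)]))
E
```

```text
clock: 2.5
eef_pos: [459.7, 355.3, 247.9]
tcp_rot: [3.141, 0.0, 0.098]
contact_force: [0.8, -0.2, 0.3]
opening: 0.002
grasp_force: 0.0
clock: 2.9
eef_pos: [479.1, 438.2, 247.3]
tcp_rot: [3.14, 0.001, 0.099]
contact_force: [0.6, -0.7, 0.3]
opening: 0.002
grasp_force: 0.0
[479.12068872 438.15708129 247.25810267]
[[0.0, -0.958, -0.286, 73.393], [1.0, 0.0, -0.001, -0.949], [0.001, -0.286, 0.958, -126.718], [0.0, 0.0, 0.0, 1.0]]
```

View pics/w1.png

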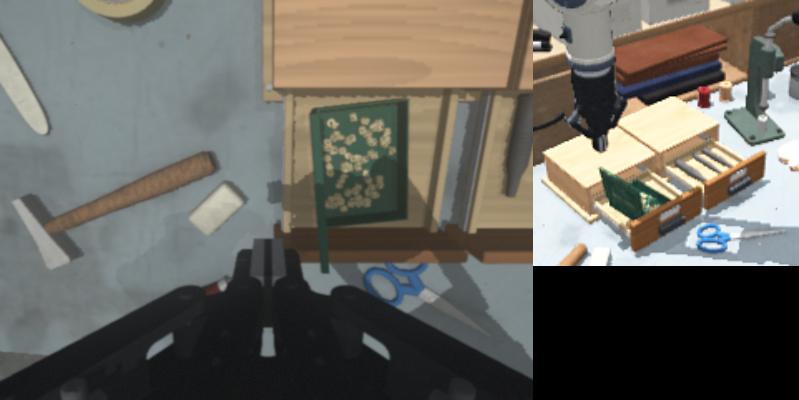

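Wrist view: the lid is edge-on at u≈322 and the tin's rim corners are about (315,110), (407,100), (405,218) and (328,225). The fingertips at (268,250) are clear to its left. I'll check those corners before pushing.

Run:
```python
from rig import r,eyes
import numpy as np
from scipy.spatial.transform import Rotation as Ro
s=r.sense();f=eyes.grab_frame('wrist');H=f['hand_eye'];R=Ro.from_euler('xyz',s['tcp_rot']).as_matrix()
c=R@H[:3,3]+s['eef_pos']
for u,v,z in [(315,110,58),(407,100,58),(405,218,58),(328,225,58),(313,108,147),(325,270,147),(248,262,231),(285,262,231)]:
    d=R@H[:3,:3]@np.array([(u*512/533-f['cx'])/f['fx'],(v*384/400-f['cy'])/f['fy'],1]);print((c+d*(z-c[2])/d[2]).round(0))
```

```text
[545. 400.  58.]
[562. 316.  58.]
[447. 293.  58.]
[432. 370.  58.]
[548. 414. 147.]
[428. 388. 147.]
[475. 447. 231.]
[477. 429. 231.]
```

```bash
python3 -m inch '[[0,0,0.04,0,0,0,1],[0,0,0.04,0,0,0,1],[0,0,0.018,0,0,0,1],[0,0.02,0,0,0,0,1],[0,0.016,0.001,0,0,0,1],[0,0.016,0.002,0,0,0,1],[0,0.012,0.004,0,0,0,1],[0,0.012,0.005,0,0,0,1]]'
python3 -m inch '[[0,0.008,0.005,0,0,0,1],[0,0.007,0.006,0,0,0,1],[0,0.006,0.007,0,0,0,1],[0,0.005,0.008,0,0,0,1],[0,0,0,0,0,0,1]]'
python3 - <<'E'
from rig import r,eyes
import cv2,numpy as np
a=eyes.grab_frame('wrist')
b=eyes.grab_frame('scene')['img'][90:250,150:310]
cv2.imwrite('pics/w2.png',np.hstack([cv2.resize(a['img'],(500,375)),cv2.copyMakeBorder(cv2.resize(b,(300,300)),0,75,0,0,0)]))
E
```

```text
clock: 3.85
eef_pos: [487.9, 361.1, 139.4]
tcp_rot: [-3.14, -0.002, 0.097]
contact_force: [-0.1, 0.7, 1.0]
opening: 0.003
grasp_force: 0.5
clock: 4.35
eef_pos: [488.7, 335.2, 110.6]
tcp_rot: [3.14, 0.003, 0.098]
contact_force: [-0.7, -0.1, 0.2]
opening: -0.001
grasp_force: 0.0
```

View pics/w2.png

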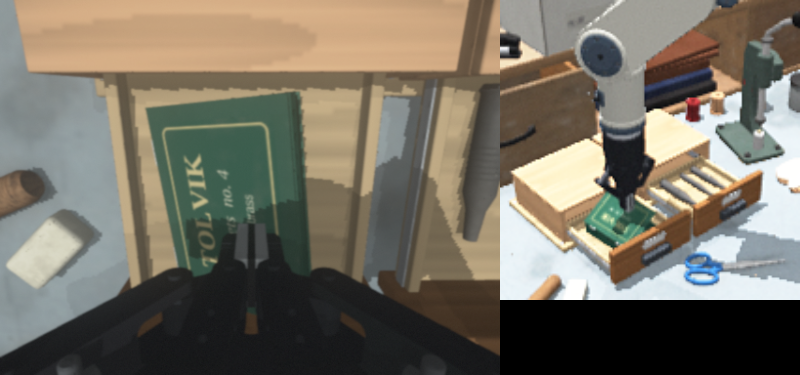

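The lid is following the fingers and is now at about 30°, with its face visible. I'll keep going down until I feel contact.

```bash
python3 -m inch '[[0,0.003,0.009,0,0,0,1],[0,0.003,0.009,0,0,0,1],[0,0.002,0.008,0,0,0,1],[0,0,0.004,0,0,0,1],[0,0,0.002,0,0,0,1],[0,0,0,0,0,0,1]]'
python3 -m inch '[[0,0,0.002,0,0,0,1],[0,0,0.001,0,0,0,1],[0,0,0,0,0,0,1]]'
```

```text
clock: 5.05
eef_pos: [490.0, 328.2, 79.8]
tcp_rot: [3.141, 0.001, 0.098]
contact_force: [-0.2, 0.2, 0.3]
opening: -0.001
grasp_force: 0.0
clock: 5.35
eef_pos: [490.3, 328.4, 77.3]
tcp_rot: [-3.142, -0.0, 0.098]
contact_force: [1.3, 0.7, 1.1]
opening: 0.001
grasp_force: 0.0
```

```bash
python3 -m inch '[[0,0,0.001,0,0,0,1],[0,0,0,0,0,0,1]]'
python3 -m inch '[[0,0,0.001,0,0,0,1],[0,0,0,0,0,0,1]]'
```

```text
clock: 5.55
eef_pos: [490.3, 328.3, 76.3]
tcp_rot: [3.142, -0.0, 0.098]
contact_force: [0.1, -0.4, -0.1]
opening: -0.001
grasp_force: 0.0
clock: 5.75
eef_pos: [490.4, 328.4, 75.3]
tcp_rot: [-3.142, -0.0, 0.098]
contact_force: [-0.4, 0.0, 0.4]
opening: 0.0
grasp_force: 0.0
```

```bash
for i in 1 2 ; do python3 -m inch '[[0,0,0.001,0,0,0,1],[0,0,0,0,0,0,1]]' | grep -E "eef|contact"; done
```

```text
eef_pos: [490.8, 328.4, 75.1]
contact_force: [-0.7, -1.2, 6.9]
eef_pos: [491.4, 328.5, 74.8]
contact_force: [-1.1, -3.3, 14.0]
```

The lid is seated on the tin (14 N at tip height about 58 mm). I'll lift, look, and move back in front of the panel.

```bash
python3 -m inch '[[0,0,0,0,0,0,1],[0,0,-0.02,0,0,0,1],[0,0,-0.04,0,0,0,1],[0,0,-0.04,0,0,0,1],[-0.046,-0.003,0,0,0,0,1],[-0.046,-0.003,0,0,0,0,1],[-0.046,-0.002,0,0,0,0,1],[0,0,0,0,0,0,1]]'
python3 - <<'E'
from rig import r,eyes
import cv2,numpy as np
a=eyes.grab_frame('wrist')
b=eyes.grab_frame('scene')['img'][90:250,150:310]
cv2.imwrite('pics/w3.png',np.hstack([cv2.resize(a['img'],(500,375)),cv2.copyMakeBorder(cv2.resize(b,(300,300)),0,75,0,0,0)]))
E
```

```text
clock: 6.95
eef_pos: [347.0, 321.0, 172.7]
tcp_rot: [3.14, 0.004, 0.099]
contact_force: [0.3, -0.6, -0.1]
opening: -0.002
grasp_force: 0.0
```

View pics/w3.png

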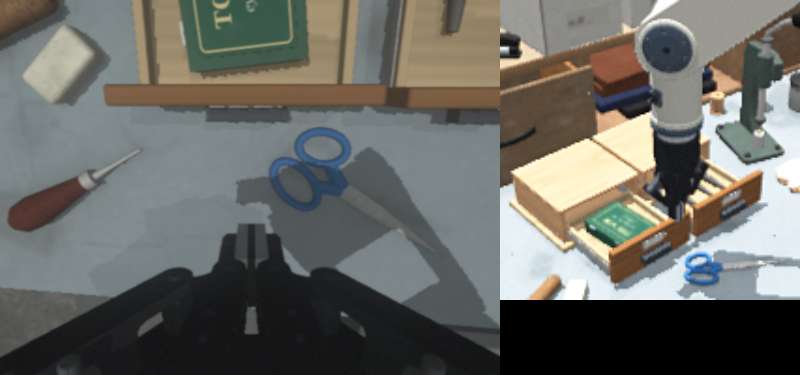

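The lid is flat shut. The fingers are in front of the left drawer's panel, on its middle line (panel u 105–387, fingers at 250), and parallel to it. I'll descend to tip height about 59 mm and push.

```bash
python3 -m inch '[[0,0,0.04,0,0,0,1],[0,0,0.04,0,0,0,1],[0,0,0.015,0,0,0,1],[0.02,0,0,0,0,0,1],[0.012,0,0,0,0,0,1],[0.008,0,0,0,0,0,1],[0.008,0,0,0,0,0,1],[0.008,0,0,0,0,0,1]]'
python3 -m inch '[[0.01,0,0,0,0,0,1],[0.012,0,0,0,0,0,1],[0.012,0,0,0,0,0,1],[0.012,0,0,0,0,0,1],[0.012,0,0,0,0,0,1],[0.012,0,0,0,0,0,1]]'
```

```text
clock: 7.85
eef_pos: [408.4, 328.3, 78.5]
tcp_rot: [-3.141, 0.0, 0.097]
contact_force: [-2.3, 0.6, 0.8]
opening: -0.001
grasp_force: 1.0
clock: 8.45
eef_pos: [478.7, 335.3, 78.3]
tcp_rot: [-3.141, -0.0, 0.098]
contact_force: [-1.7, 0.8, 1.2]
opening: -0.002
grasp_force: 1.1
```

```bash
python3 -m inch '[[0.012,0,0,0,0,0,1],[0.012,0,0,0,0,0,1],[0.01,0,0,0,0,0,1],[0.008,0,0,0,0,0,1],[0.006,0,0,0,0,0,1],[0.004,0,0,0,0,0,1],[0,0,0,0,0,0,1]]'
python3 -m inch '[[0.004,0,0,0,0,0,1],[0.003,0,0,0,0,0,1],[0,0,0,0,0,0,1]]'
```

```text
clock: 9.15
eef_pos: [530.0, 340.2, 78.3]
tcp_rot: [-3.141, -0.001, 0.098]
contact_force: [-0.0, 0.6, -0.1]
opening: 0.001
grasp_force: 0.0
clock: 9.45
eef_pos: [536.7, 340.9, 78.3]
tcp_rot: [-3.142, -0.0, 0.098]
contact_force: [-0.5, 1.2, -0.1]
opening: 0.001
grasp_force: 0.0
```

```bash
for i in 1 2 3 4; do python3 -m inch '[[0.002,0,0,0,0,0,1],[0,0,0,0,0,0,1]]' | grep -E "eef|contact"; done
```

```text
eef_pos: [538.5, 341.1, 78.3]
contact_force: [-0.1, -0.1, -0.2]
eef_pos: [540.6, 341.3, 78.3]
contact_force: [-0.3, -0.7, 0.8]
eef_pos: [542.6, 341.5, 78.3]
contact_force: [0.2, -1.3, -0.4]
eef_pos: [544.2, 341.6, 78.3]
contact_force: [-3.5, 0.1, 0.8]
```

```bash
for i in 1 2 3; do python3 -m inch '[[0.002,0,0,0,0,0,1],[0,0,0,0,0,0,1]]' | grep -E "eef|contact"; done
```

```text
eef_pos: [544.2, 341.6, 78.2]
contact_force: [-11.2, -0.2, 7.6]
eef_pos: [544.3, 341.6, 78.1]
contact_force: [-19.1, 0.3, 14.3]
eef_pos: [544.3, 341.5, 78.0]
contact_force: [-27.4, 0.1, 19.6]
```

It has come to a hard stop at 27 N, near the predicted home position. I'll back off and check.

```bash
python3 -m inch '[[-0.006,0,0,0,0,0,1],[-0.02,0,0,0,0,0,1],[-0.04,0,0,0,0,0,1],[-0.04,0,0,0,0,0,1],[0,0,-0.04,0,0,0,1],[0,0,-0.04,0,0,0,1],[-0.04,0,-0.01,0,0,0,1],[0,0,0,0,0,0,1]]'
python3 - <<'E'
from rig import r,eyes
import cv2,numpy as np
a=eyes.grab_frame('wrist')
b=eyes.grab_frame('scene')['img'][90:250,150:310]
cv2.imwrite('pics/w4.png',np.hstack([cv2.resize(a['img'],(500,375)),cv2.copyMakeBorder(cv2.resize(b,(300,300)),0,75,0,0,0)]))
E
```

```text
clock: 11.65
eef_pos: [403.0, 327.8, 170.1]
tcp_rot: [-3.14, -0.001, 0.098]
contact_force: [0.4, -0.6, -0.9]
opening: 0.0
grasp_force: 0.0
```

View pics/w4.png

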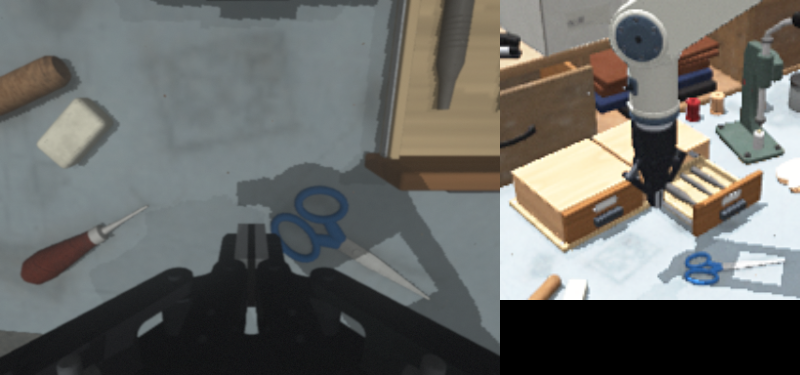

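The left drawer sits flush with its cabinet. The punch drawer is still out, the scissors, awl and wax block lie where they were, and the robot is clear.

```bash
python3 -c "
from rig import r
print(r.sign_off())"
```

```text
the job is handed in; nothing more can be done
None
```

The job is handed in, but no verdict came back: the tin's lid was pushed down to firm contact, its drawer was pushed to a hard stop flush with the cabinet, and in the last pictures the punch drawer was still pulled out and the nearby things lay where they were.

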